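# Gauge the oil of the print-table vacuum pump

### The arm

A 6-joint arm with a two-finger parallel gripper is mounted at the origin on the work surface. World frame = base frame: x ahead of the robot, y to its left, z up, the work surface at z = 0. Lengths are in m, angles in degrees, forces in N, time in s.
With the tool pointing down it reaches from about 0.325 to 0.85 m from the base axis. Payload 4.4 kg.
Tool frame: the origin (TCP) lies at the very end of the fingers, on their centre line; the grasp point (between the pads) lies ctrl.hold_point_z behind it (ctrl.hold_point_z is the distance from the TCP to the grasp point, in m); z points along the fingers, x is the direction in which the jaws open and shut, and the axes are right-handed (so a half turn about z gives the same grasp; the last joint's range is limited). The gripper opens to 94 mm and grips with 3 to 60 N. Pads are 16 mm wide; open, the fingers measure 119 mm over their backs; the gripper's body (75 mm by 177 mm) begins 78 mm behind the grasp point.
Start: joints at [-79.555, 11.837, 88.321, -0, 79.842, -8.623], TCP at [0.188, -0.543, 0.205] pointing down, gripper open.
Joint ranges: [-156.59, 156.59], [-49.26, 127.26], [12.9, 141.05], [-63.56, 243.56], [4.71, 150.69], [-161.64, 161.64]. Speed limits (degrees/s): [159.86, 159.86, 180, 180, 180, 180].

### API

Orientations are given as [roll, pitch, yaw] about the fixed x, y, z axes, in that order (R = Rz(yaw) Ry(pitch) Rx(roll)).
In Python, from rig import ctrl, camera, camera_info, job gives the robot as it stands. The module is installed in compiled form; this text tells all that it offers.
- The arm moves only by the tool apply_moves, never from a script. Its argument "motion" is a list of rows, each an object with "delta_pos": the shift along the world's x, y, z in m, a list of three; "spin": the turn about the world's z in rad; "fingers": the opening, from 0 (shut) to 1 (fully open). A call has 1 to 20 rows; each row is the pose to reach, as a shift and turn from the pose commanded when the call began; what a row does not reach only later rows make up. A row lasts 1/8 s, in which the tool goes at most 62.5 mm and 10.7 degrees, less where a joint would pass 70% of its speed; a pose out of reach is approached as far as the arm can. A call with a gripper value outside its range is refused whole. The fingers move at their own pace and stop on an object; "newtons" is the grip in N (left out, the last holds). Time passes only in rows, so rows that repeat a pose let the fingers close. It gives the time, the measured TCP pose, the force and the opening at its end, in the units of the state.
- ctrl.sense(): the state, without advancing time (a new reading comes with each control period).
- camera(name): name is "side" or "top" or "wrist"; returns (picture, depth): 480x640x3 uint8, red, green, blue; 480x640 float32, m along the optical axis (not along the pixel's ray), 0 where there is no reading.
- camera_info(name): a dict with "fovy" (degrees; the focal length in pixels is half the picture's height over the tangent of half this angle, whatever the lens; pixels are square), "cx", "cy" (the principal point, pixels), "R" (3x3) and "t" (3): a world point X has camera coordinates R X + t. Camera axes: x right, y down, z forward; pixel columns grow to the right and rows downward; lengths in m; the calibration is good to about 2 mm. The wrist camera is an equidistant fisheye: a pixel r from the principal point sees the ray r / f radians off the axis. A picture is of the moment at which its call begins: read the wrist's pose just before it. camera_info takes no time and is no camera call; for the wrist camera it gives the pose at the moment of the call.
- job.job_done(): hands the job in, once; it reports no verdict.
The state is a dict: "time_s": time; "q": joint angles; "joint_velocities": joint speeds; "joint_torque": joint torques, N m; "tcp_pos": TCP position; "ee_rot": TCP orientation; "ft_force": force on the tool from outside, world axes, zero at the start; "moment": the same for the moment, N m; "grip_width": finger opening in m.
Only numpy, scipy, OpenCV 4.12 (cv2) and the standard library are available. Lean on these libraries where they do the work, as an engineer would, in place of code of your own. Each camera call takes 0.05 s, during which the arm holds its last target.

### The job

Check the vacuum pump's oil: take the gauge rod with the collar from the wooden rack, push it gently into the leaning guide tube of the pump until its collar rests on the mouth all round, wait about half a second, and draw it right out again. Then hold it level with its tip over the middle of the white card, about 10 cm above the table, ready for reading; finish still holding it there in the gripper, at rest, and leave the plain rod and the other things where they are.

Things in the scene. Friction and masses are not known exactly. Their poses are not given: they have to be found in the camera images.
- gauge_rod: loose, 90 g: steel shank 8 mm dia with dark ring marks near the tip, steel collar disc 32 mm dia, square wooden handle 14 x 14 mm. Origin on the axis at the collar face towards the tip; x to the tip. Along x: tip +125, collar -8 to 0, handle -98 to -8 mm. Starts level in either rest of the rack, axis 60 mm above the table, tip roughly towards the robot; lifts straight up out of the rest
- gauge_handle (a point): on the rod axis in the free part of the handle, 45 mm behind the gauge rod origin (x = -45 mm): a good place to grip, clear between collar and rear rest
- gauge_tip (a point): the centre of the tip end of the gauge rod, 125 mm from its origin
- rack: fixed wooden rack: foot 210 x 170 x 10 mm, two upright cross bars 12 mm thick, 70 mm to the tip side and 88 mm to the handle side of its origin, with slots 45 mm either side of the middle where the two rods lie. The bars rise 6 mm (tip side) and 3 mm (handle side) above the rod axes. Origin under the foot, level with the collar; x points as the rod tips do
- pump: grey vacuum pump, fixed and rigid: sump box 95 x 140 mm, 102 mm high, on a dark foot 190 x 160 mm; finned motor 105 mm dia lying along its +y out to 217 mm; inlet fitting 137 mm and motor box 131 mm high. Origin on the table. x points the way the guide tube leans, away from the robot; tube mouth at (50, 0, 130) mm
- guide_tube: steel tube on the pump, fixed: bore 12 mm dia, flaring over the last 25 mm to 26 mm inside, 34 mm outside at the mouth; 120 mm long. Origin: centre of the mouth rim; z: outwards along the axis, 35 degrees above level (the rod goes in along -z). Smooth bore, no stop inside: the collar stops on the rim, then the gauge rod origin is at this origin and the rod x along this -z
- card: white reading card lying fixed on the table, 140 x 120 mm, 3 mm thick; origin under its centre
- plain_rod: the other rod on the rack: same wooden handle and steel shank (4 mm radius, reaching equally far), but no collar and no marks; to be left alone. Origin on its axis 8 mm ahead of the handle, x towards its tip
- tape: roll of tape lying flat, 90 mm across, 25 mm high; bystander, origin under its centre
- brush: flat brush lying on the table; bystander, origin under it
- small_jar: small glass jar, 48 mm across, 55 mm high; bystander, origin under its centre
- cup: white mixing cup, 76 mm across, 85 mm high; bystander, origin under its centre
- ink_tub: white ink tub with black lid, 90 mm across, 90 mm high; bystander, origin under its centre
Things that resemble listed ones, but are neither listed nor needed, are in the scene too. There is more than one size of the card; the one meant has the size given above.

How it is judged:
By the outcome, as a careful person would: the job done as asked, in the order asked, and still so for the second after the job is handed in, while the arm keeps its last pose, push and grip.
It also fails if it takes over 61 s, if anything falls off the work surface, if the arm or the gripper's body presses on something with over 40 N, if the wrist force passes 120 N, or if a joint passes its speed limit or range.

## Working session

There is one attempt and no reset: what is moved stays moved. The work goes in short steps, Python scripts to look and compute and a tool call to move; the robot and the scene stay as the last step left them, time stands still between calls to the robot, and variables do not carry over. Pictures are saved under pics/ and viewed, and the job is handed in when it is done.

Besides the shell and the picture viewer there is one more tool, called after "Request:" as name(argument=value, ...), one argument or row to a line, values as JSON. apply_moves: Moves the arm, as the interface text tells. Its arguments: {"type":"object","properties":{"motion":{"type":"array","items":{"type":"object","properties":{"delta_pos":{"type":"array","items":{"type":"number"}},"spin":{"type":"number"},"fingers":{"type":"number"}}}},"newtons":{"type":"number"}},"required":["motion"]}

```bash
mkdir -p pics; cat > h.py <<'E'
import numpy as np, cv2
from rig import ctrl,camera,camera_info,job
def grab(n):
    i=camera_info(n); p,d=camera(n); np.savez(f'/tmp/{n}.npz',p=p,d=d,**{k:np.array(v) for k,v in i.items()}); return i,p,d
def load(n):
    z=np.load(f'/tmp/{n}.npz'); return z,z['p'],z['d']
def f_(i): return 240/np.tan(np.radians(float(i['fovy']))/2)
def ray(i,u,v,fish=False):
    f=f_(i); a=(u-i['cx'])/f; b=(v-i['cy'])/f
    if fish:
        r=np.hypot(a,b); c=np.array([np.sin(r)*a/r,np.sin(r)*b/r,np.cos(r)]) if r>0 else np.array([0,0,1.])
    else: c=np.array([a,b,1.])
    R=np.array(i['R']); t=np.array(i['t']); return -R.T@t, R.T@c
def onz(i,u,v,z,fish=False):
    o,d=ray(i,u,v,fish); return o+d*(z-o[2])/d[2]
def proj(i,X,fish=False):
    c=np.array(i['R'])@np.array(X)+np.array(i['t']); f=f_(i)
    if fish:
        r=np.hypot(c[0],c[1]); th=np.arctan2(r,c[2]); return i['cx']+f*th*c[0]/r, i['cy']+f*th*c[1]/r
    return i['cx']+f*c[0]/c[2], i['cy']+f*c[1]/c[2]
def dep(i,d,u,v):
    o,r=ray(i,u,v); return o+r*d[int(v),int(u)]
def save(p,name): cv2.imwrite(f'pics/{name}.png',cv2.cvtColor(p,cv2.COLOR_RGB2BGR))
E
python3 - <<'E'
from h import *
for n in ['side','top','wrist']:
    i,p,d=grab(n); save(p,n+'0'); print(n,i)
print(ctrl.sense(), ctrl.hold_point_z)
E
```

```text
side {'fovy': 56.69878811756481, 'cx': 322.7374947425815, 'cy': 240.02270410365438, 'R': array([[-0.98749802, -0.15691261,  0.01503654],
       [-0.12084705,  0.69235868, -0.71136169],
       [ 0.10121094, -0.70428538, -0.70266525]]), 't': array([0.48410435, 0.19431235, 1.06634209])}
top {'fovy': 48.68350428448688, 'cx': 326.508582117835, 'cy': 238.9119583350146, 'R': array([[-0.01006986, -0.99985363,  0.01383194],
       [-0.99749361,  0.00907533, -0.07017226],
       [ 0.07003646, -0.0145039 , -0.99743899]]), 't': array([-0.09948757,  0.52919489,  1.16499228])}
wrist {'fovy': 65.70646984690485, 'cx': 322.86293642244124, 'cy': 239.657029277, 'R': array([[ 0.32659451, -0.94516298, -0.00172447],
       [-0.90493544, -0.31321975,  0.28807159],
       [-0.27281474, -0.09252207, -0.95760732]]), 't': array([-0.57393045, -0.0296198 ,  0.39219636])}
{'time_s': 0.15, 'q': array([-7.95536077e+01,  1.18734214e+01,  8.83821731e+01, -1.53092142e-03,
        7.98413607e+01, -8.62298198e+00]), 'joint_velocities': array([ 0.01817596, -0.03797839, -0.20166657,  0.07698062,  0.03583658,
       -0.00539191]), 'joint_torque': array([ 3.57286317e-04, -3.71315360e+01, -2.81812155e+01,  6.98614726e-02,
        3.26474011e-02, -9.04888725e-05]), 'tcp_pos': array([ 0.1877319 , -0.54286168,  0.20458536]), 'ee_rot': array([-1.79986953e+02,  9.60851347e-02, -7.09303435e+01]), 'ft_force': array([-0.15265444, -1.15440011,  0.14334215]), 'moment': array([-0.017588  ,  0.01186654, -0.00768405]), 'grip_width': 0.09394543609880668} 0.0188
```

View pics/side0.png

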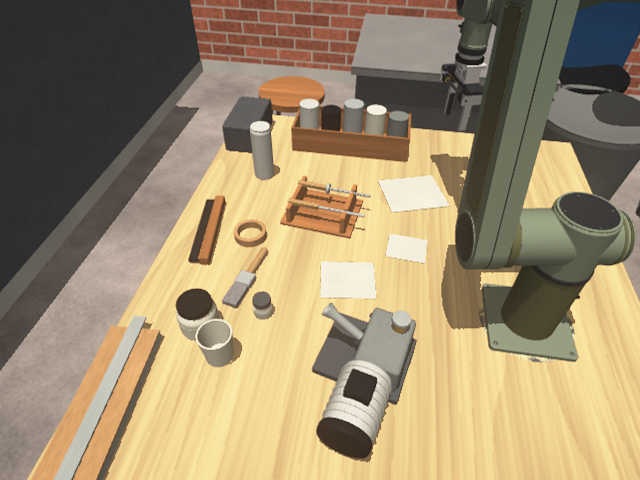

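View pics/top0.png

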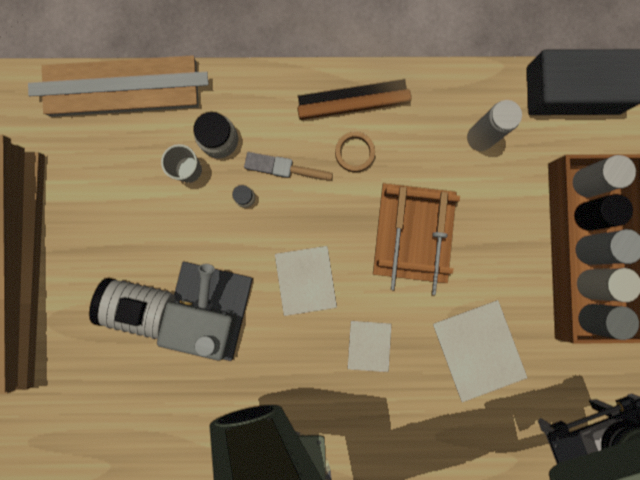

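View pics/wrist0.png

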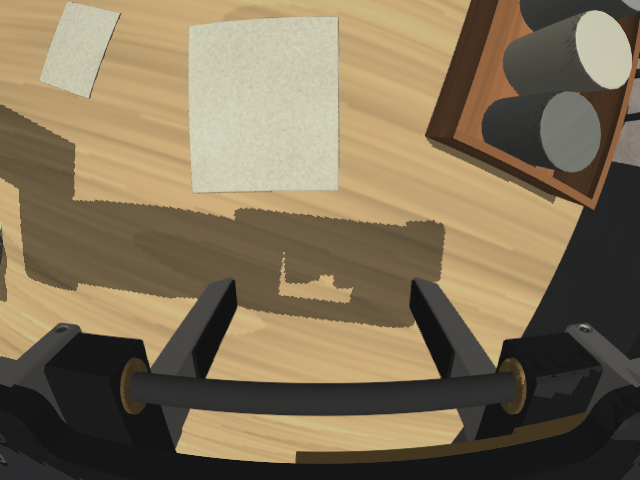

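```bash
python3 - <<'E'
from h import *
i,p,d=load('top')
hsv=cv2.cvtColor(p,cv2.COLOR_RGB2HSV)
m=((hsv[...,1]<50)&(hsv[...,2]>130)).astype(np.uint8)*255
m=cv2.morphologyEx(m,cv2.MORPH_OPEN,np.ones((5,5)))
cs,_=cv2.findContours(m,cv2.RETR_EXTERNAL,cv2.CHAIN_APPROX_NONE)
for c in cs:
    if cv2.contourArea(c)<800: continue
    pts=np.array([onz(i,u,v,0.003)[:2] for u,v in c[:,0]],np.float32)
    print(cv2.minAreaRect(c)[0],cv2.minAreaRect(pts))
crop=p[170:310,360:480]; save(cv2.resize(crop,None,fx=4.2,fy=4.2,interpolation=cv2.INTER_CUBIC),'rackcrop')
crop=p[250:370,80:270]; save(cv2.resize(crop,None,fx=4,fy=4,interpolation=cv2.INTER_CUBIC),'pumpcrop')
i2,p2,d2=load('side')
a=cv2.resize(p2[165:245,270:380],None,fx=5,fy=5,interpolation=cv2.INTER_CUBIC);save(a,'rackside')
a=cv2.resize(p2[290:410,300:430],None,fx=5,fy=5,interpolation=cv2.INTER_CUBIC);save(a,'pumpside')
E
```

```text
(369.1659851074219, 346.0111389160156) ((0.28883281350135803, -0.19758960604667664), (0.08975689113140106, 0.10423203557729721), 85.39153289794922)
(479.6095886230469, 350.4588928222656) ((0.2761942148208618, -0.4450647830963135), (0.18257179856300354, 0.15641163289546967), 19.24089813232422)
(305.2138366699219, 280.3901672363281) ((0.43658170104026794, -0.05607272684574127), (0.13865676522254944, 0.11879901587963104), 8.220315933227539)
(117.0369644165039, 83.09143829345703) ((0.8927209377288818, 0.37224066257476807), (0.028389686718583107, 0.40808525681495667), 3.41587495803833)
```

View pics/rackcrop.png

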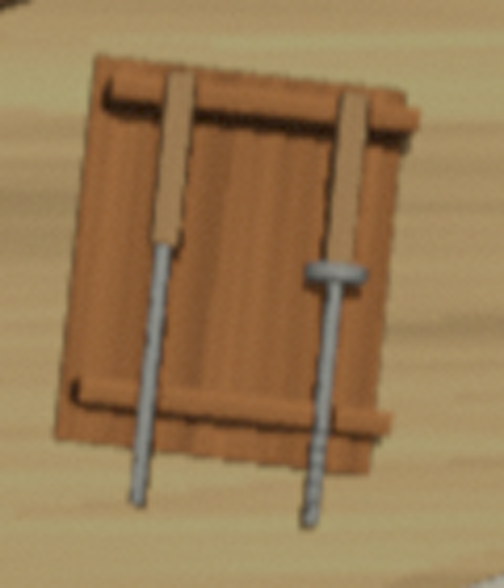

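View pics/pumpcrop.png

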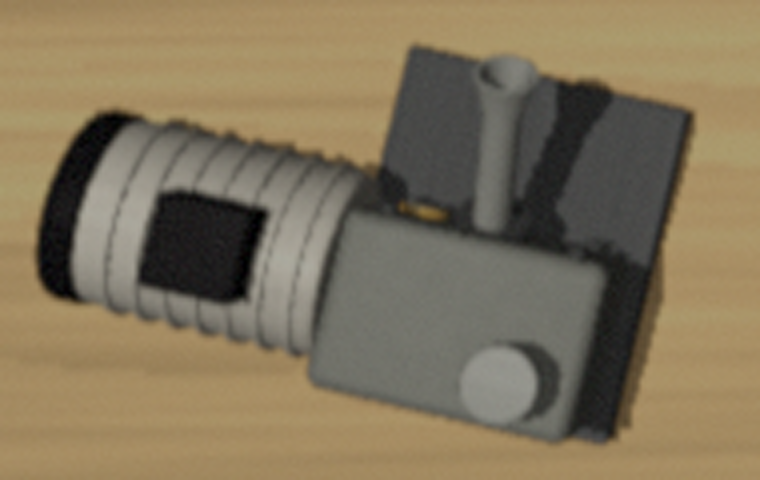

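View pics/rackside.png

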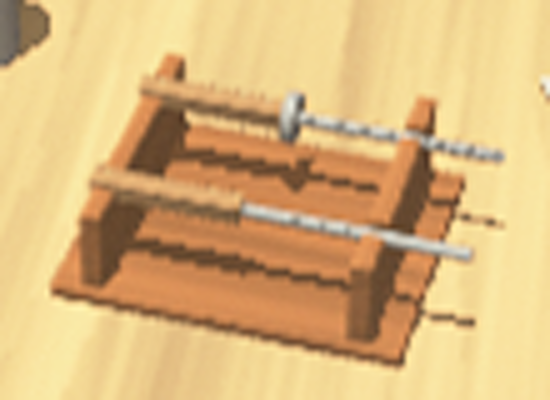

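View pics/pumpside.png

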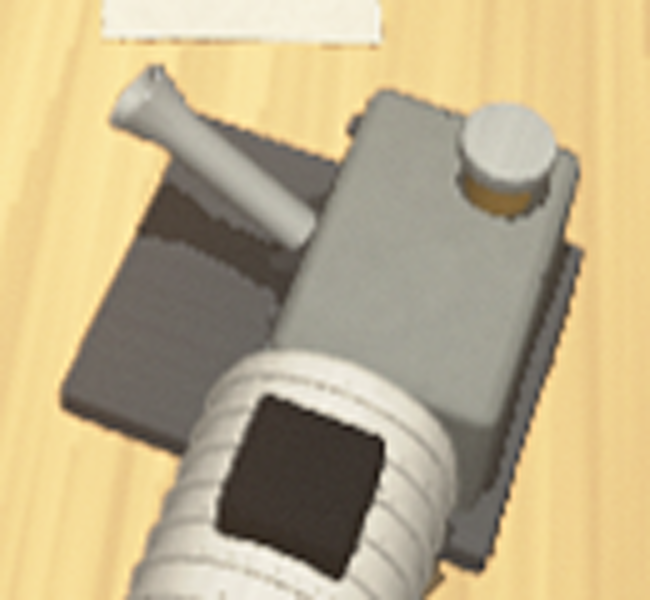

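```bash
python3 - <<'E'
from h import *
i,p,d=load('top')
R=lambda u,v:(360+(u+.5)/4.2-.5,170+(v+.5)/4.2-.5)
P=lambda u,v:(80+(u+.5)/4-.5,250+(v+.5)/4-.5)
tip=onz(i,*R(309,523),.06); cl=onz(i,*R(335,272),.07); hb=onz(i,*R(353,95),.067)
mid=onz(i,*R(320,410),.064)
mid2=onz(i,*R(331,300),.064)
print('tip',tip,'collar top',cl,'handle',hb,'shank',mid,mid2)
ax=hb-tip; print('len',np.linalg.norm(ax[:2]),np.degrees(np.arctan2(*(tip-hb)[1::-1])))
q=[onz(i,*P(*c),.102)[:2] for c in [(350,205),(607,265),(565,437),(312,383)]]
print(q)
r=cv2.minAreaRect(np.array(q,np.float32)); print(r)
mouth=onz(i,*P(506,76),.130); print('mouth',mouth, [dep(i,d,206,266+k) for k in range(0,6)])
# tube line lower end near box: crop (492,225)
c=np.mean(q,0); print('c',c)
for uv in [(412,47),(692,108),(612,440)]: print('foot',onz(i,*P(*uv),.012))
i2,p2,d2=load('side')
S=lambda u,v:(300+(u+.5)/5-.5,290+(v+.5)/5-.5)
mu=S(138,97)
# triangulate mouth
o1,r1=ray(i,*P(506,76)); o2,r2=ray(i2,*mu)
A=np.stack([r1,-r2],1); s=np.linalg.lstsq(A,o2-o1,rcond=None)[0]; print('tri',o1+r1*s[0],o2+r2*s[1])
# rod tip/collar tri
S2=lambda u,v:(270+(u+.5)/5-.5,165+(v+.5)/5-.5)
for a,b in [((309,525),(501,156)),]:
    o1,r1=ray(i,*R(*a)); o2,r2=ray(i2,*S2(*b)); s=np.linalg.lstsq(np.stack([r1,-r2],1),o2-o1,rcond=None)[0]; print('tritip',o1+r1*s[0],o2+r2*s[1])
E
```

```text
tip [ 0.40448244 -0.33168055  0.06      ] collar top [ 0.53219211 -0.34593773  0.07      ] handle [ 0.62372171 -0.35820748  0.067     ] shank [ 0.46201107 -0.33785152  0.064     ] [ 0.51827369 -0.34489213  0.064     ]
len 0.22083826384063626 173.10101561269653
[array([0.39801287, 0.22478171]), array([0.36602835, 0.09327324]), array([0.2792964 , 0.11440398]), array([0.30801938, 0.24308046])]
((0.33743587136268616, 0.16987106204032898), (0.13534213602542877, 0.09176881611347198), 76.3303451538086)
mouth [0.46280945 0.13950323 0.13      ] [array([0.46831909, 0.1421678 , 0.11876729]), array([0.46635544, 0.14286213, 0.11543937]), array([0.46429392, 0.14251773, 0.11700679]), array([0.46227053, 0.14260257, 0.11655118]), array([0.46027236, 0.14309298, 0.11418387]), array([0.4582804 , 0.14384194, 0.11059764])]
c [0.33783925 0.16888485]
foot [0.48141148 0.21687376 0.012     ]
foot [0.44590049 0.06100357 0.012     ]
foot [0.26375061 0.10508594 0.012     ]
tri [0.4628206  0.13964758 0.12931892] [0.46065148 0.13948083 0.12924805]
tritip [ 0.40359494 -0.33090193  0.06352036] [ 0.40493923 -0.33083653  0.06345708]
```

Candidates seen in the top view:
- **Rods:** (440,235) has a collar and ring marks, so it is the gauge rod. (397,235) has no collar, so it is the plain rod.
- **Cards:** (305,280) measures 139x119 mm, so it is the one meant. (369,346) is 104x90 mm and (480,350) is 183x156 mm.

The tube mouth is at about (206,269). The close crops confirm the collar on the right-hand rod and show the flared mouth clearly.

I'll hover above the handle first, with the wrist camera turned to the tip side.

Request:
apply_moves(
  motion=[
    {"delta_pos":[0,0.191,0],"spin":0,"fingers":0.45},
    {"delta_pos":[0,0.191,0],"spin":0.4,"fingers":0.45},
    {"delta_pos":[0,0.191,0],"spin":0.8,"fingers":0.45},
    {"delta_pos":[0.385,0.191,-0.02],"spin":2.688,"fingers":0.45},
    {"delta_pos":[0.385,0.191,-0.02],"spin":2.688,"fingers":0.45},
    {"delta_pos":[0.385,0.191,-0.02],"spin":2.688,"fingers":0.45},
    {"delta_pos":[0.385,0.191,-0.02],"spin":2.688,"fingers":0.45},
    {"delta_pos":[0.385,0.191,-0.02],"spin":2.688,"fingers":0.45},
    {"delta_pos":[0.385,0.191,-0.02],"spin":2.688,"fingers":0.45},
    {"delta_pos":[0.385,0.191,-0.02],"spin":2.688,"fingers":0.45},
    {"delta_pos":[0.385,0.191,-0.02],"spin":2.688,"fingers":0.45},
    {"delta_pos":[0.385,0.191,-0.02],"spin":2.688,"fingers":0.45},
    {"delta_pos":[0.385,0.191,-0.04],"spin":2.688,"fingers":0.45},
    {"delta_pos":[0.385,0.191,-0.04],"spin":2.688,"fingers":0.45},
    {"delta_pos":[0.385,0.191,-0.04],"spin":2.688,"fingers":0.45},
    {"delta_pos":[0.385,0.191,-0.04],"spin":2.688,"fingers":0.45},
    {"delta_pos":[0.385,0.191,-0.04],"spin":2.688,"fingers":0.45},
    {"delta_pos":[0.385,0.191,-0.04],"spin":2.688,"fingers":0.45},
  ],
)

```text
time_s: 2.4
tcp_pos: [0.5727, -0.3524, 0.1651]
ee_rot: [-180.0, -0.0, 83.0]
ft_force: [-0.5, -0.0, 0.3]
grip_width: 0.0421
```

```bash
python3 - <<'E'
from h import *
i,p,d=grab('wrist'); save(p,'wrist1'); s=ctrl.sense(); print(s['tcp_pos'],s['ee_rot'],s['q'],s['time_s'])
print('expect grip',proj(i,[.5733,-.3521,.067],True),'tip',proj(i,[.4045,-.3317,.06],True))
E
```

```text
[ 0.57275076 -0.35237058  0.16524987] [-1.79983301e+02 -1.26763254e-02  8.30369342e+01] [-3.89665765e+01  2.52810206e+01  7.56386977e+01  1.93445717e-03
  7.91011611e+01 -1.22003879e+02] 2.45
expect grip (np.float64(323.20605655358696), np.float64(241.6478627018436)) tip (np.float64(322.8753286665177), np.float64(22.802194200883747))
```

View pics/wrist1.png

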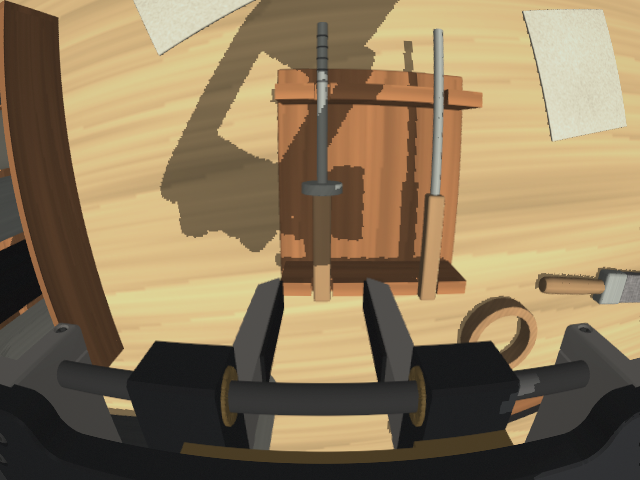

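The wrist view shows the gauge rod from tip (322,23) through collar (322,188) to handle end (322,300), straight between the fingers. This matches my prediction to within a pixel. Next I descend and grip.

Request:
apply_moves(
  motion=[
    {"delta_pos":[0,0,-0.06],"spin":0,"fingers":0.45},
    {"delta_pos":[0,0,-0.1],"spin":0,"fingers":0.45},
    {"delta_pos":[0,0,-0.124],"spin":0,"fingers":0.45},
    {"delta_pos":[0,0,-0.124],"spin":0,"fingers":0.45},
    {"delta_pos":[0,0,-0.124],"spin":0,"fingers":0.45},
    {"delta_pos":[0,0,-0.124],"spin":0,"fingers":0.08},
    {"delta_pos":[0,0,-0.124],"spin":0,"fingers":0.08},
    {"delta_pos":[0,0,-0.124],"spin":0,"fingers":0.08},
    {"delta_pos":[0,0,-0.124],"spin":0,"fingers":0.08},
    {"delta_pos":[0,0,-0.124],"spin":0,"fingers":0.08},
  ],
  newtons=30,
)

```text
time_s: 3.7
tcp_pos: [0.5732, -0.3527, 0.0421]
ee_rot: [180.0, 0.0, 83.1]
ft_force: [-0.3, 0.8, 3.4]
grip_width: 0.0141
```

Request:
apply_moves(
  motion=[
    {"delta_pos":[0,0,0.01],"spin":0,"fingers":0},
    {"delta_pos":[0,0,0.03],"spin":0,"fingers":0},
    {"delta_pos":[0,0,0.07],"spin":0,"fingers":0},
    {"delta_pos":[0,0,0.12],"spin":0,"fingers":0},
    {"delta_pos":[0,0,0.13],"spin":0,"fingers":0},
    {"delta_pos":[0,0,0.13],"spin":0,"fingers":0},
  ],
)

```text
time_s: 4.45
tcp_pos: [0.5732, -0.3527, 0.1727]
ee_rot: [179.9, 0.1, 83.1]
ft_force: [-0.2, -0.3, -1.7]
grip_width: 0.0139
```

```bash
python3 - <<'E'
from h import *
i,p,d=grab('wrist'); save(p,'wrist2'); s=ctrl.sense(); print(s['tcp_pos'],s['ee_rot'],s['ft_force'],s['time_s'],s['grip_width'])
i,p,d=grab('side'); save(cv2.resize(p[100:260,250:450],None,fx=4,fy=3.75),'side2')
E
```

```text
[ 0.57222752 -0.35196682  0.17057134] [-1.79925768e+02 -4.86784022e-02  8.30773858e+01] [-0.64995554  0.69630817 -2.31620384] 4.5 0.014075048978962664
```

View pics/wrist2.png

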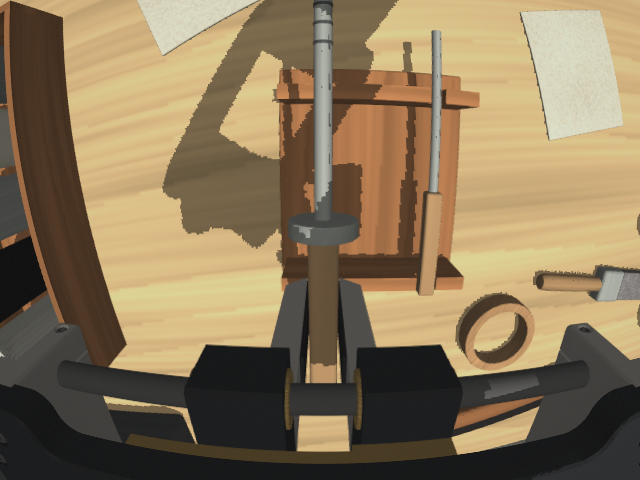

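View pics/side2.png

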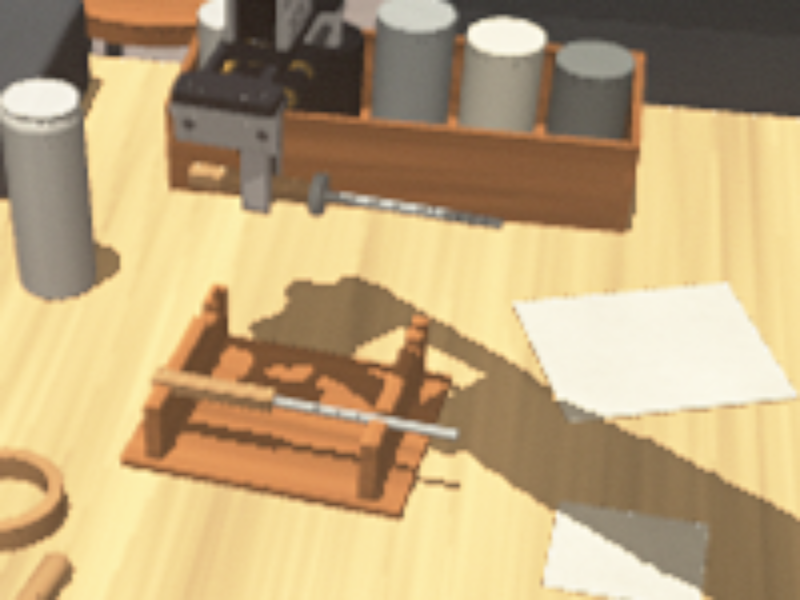

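The wrist view shows the rod held level between the pads: tip at (323,2), collar at (323,230). The side view shows the plain rod still in the rack. I'll now carry the rod to a point in front of the tube mouth.

Request:
apply_moves(
  motion=[
    {"delta_pos":[0.012,0.05,0],"spin":-0.108,"fingers":0},
    {"delta_pos":[0.024,0.11,0],"spin":-0.108,"fingers":0},
    {"delta_pos":[0.036,0.17,0],"spin":-0.108,"fingers":0},
    {"delta_pos":[0.048,0.23,0],"spin":-0.108,"fingers":0},
    {"delta_pos":[0.06,0.29,0],"spin":-0.108,"fingers":0},
    {"delta_pos":[0.074,0.35,0],"spin":-0.108,"fingers":0},
    {"delta_pos":[0.084,0.4,0],"spin":-0.108,"fingers":0},
    {"delta_pos":[0.091,0.43,0],"spin":-0.108,"fingers":0},
    {"delta_pos":[0.0935,0.444,0],"spin":-0.108,"fingers":0},
    {"delta_pos":[0.0935,0.444,0],"spin":-0.108,"fingers":0},
    {"delta_pos":[0.0935,0.444,0],"spin":-0.108,"fingers":0},
  ],
)

```text
time_s: 5.92
tcp_pos: [0.6659, 0.09, 0.1707]
ee_rot: [-179.9, 0.1, 76.8]
ft_force: [-0.0, -0.6, -0.3]
grip_width: 0.0138
```

```bash
python3 - <<'E'
from h import *
i,p,d=grab('wrist'); save(p,'wrist3'); s=ctrl.sense(); print(s['tcp_pos'],s['ee_rot'],s['ft_force'],s['time_s'],s['grip_width'])
print(proj(i,[.462,.1395,.13],True))
i,p,d=grab('side'); save(cv2.resize(p[220:380,250:450],None,fx=4,fy=3.75),'side3')
i,p,d=grab('top'); save(cv2.resize(p[170:350,120:340],None,fx=3.5,fy=3.3),'top3')
E
```

```text
[0.66607538 0.08989475 0.17105663] [-1.79959835e+02  3.97436684e-02  7.67867359e+01] [ 0.04091982 -0.2371263  -0.90401483] 5.975 0.014068725745213163
(np.float64(325.4028928355948), np.float64(-61.91454825792425))
```

View pics/wrist3.png

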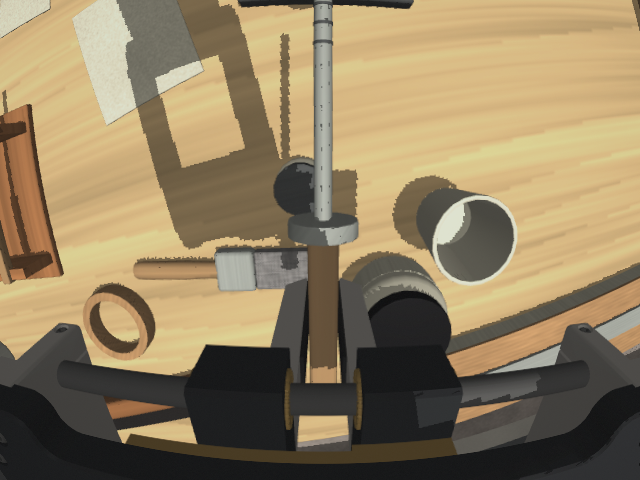

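View pics/side3.png

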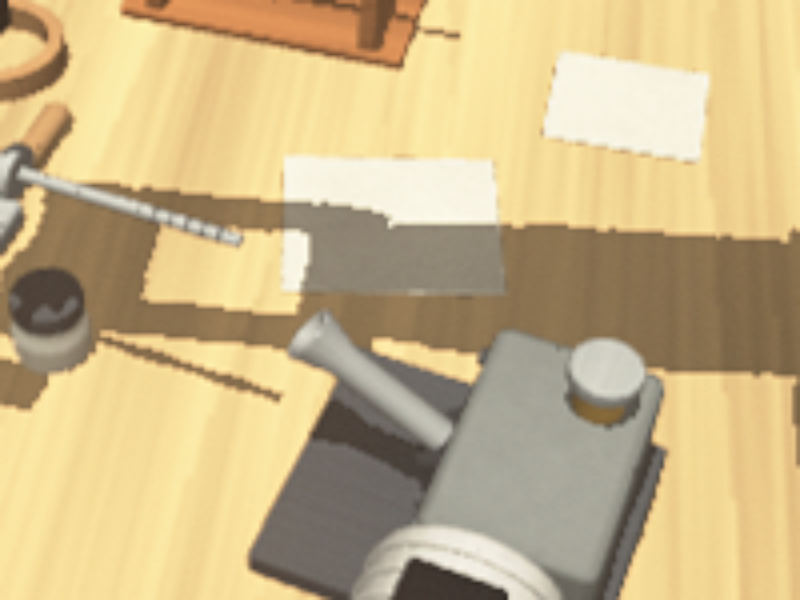

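View pics/top3.png

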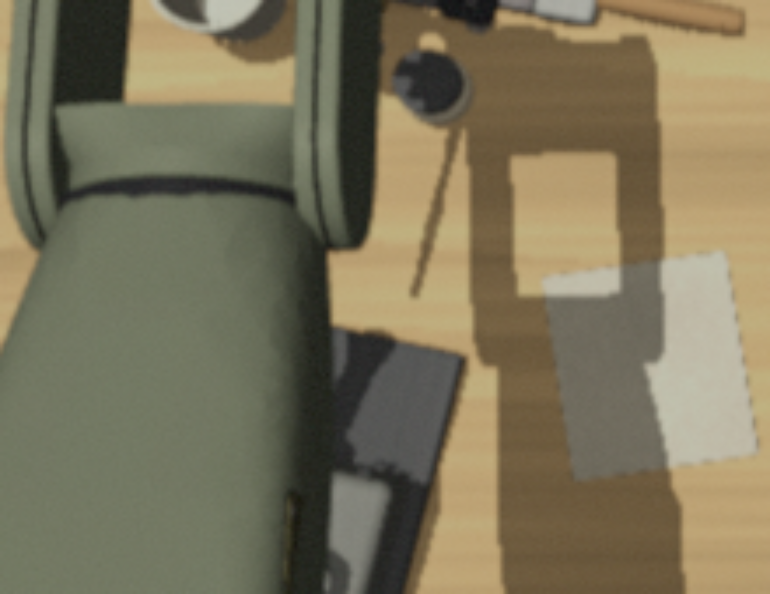

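The side view shows the level rod with its tip at crop (238,238), in front of the mouth at (310,335). The top view is blocked by the arm. I'll take one look at the mouth from above with the wrist camera, offset to one side so the rod doesn't hide it.

Request:
apply_moves(
  motion=[
    {"delta_pos":[-0.03,0.028,0.035],"fingers":0},
    {"delta_pos":[-0.06,0.055,0.07],"fingers":0},
    {"delta_pos":[-0.06,0.055,0.07],"fingers":0},
    {"delta_pos":[-0.06,0.055,0.07],"fingers":0},
    {"delta_pos":[-0.06,0.055,0.07],"fingers":0},
  ],
)

```text
$.motion[0]: bad value
```

```bash
python3 - <<'E'
from h import *
i,p,d=grab('wrist'); save(p,'wrist4'); s=ctrl.sense(); print(s['tcp_pos'],s['ee_rot'],s['ft_force'],s['time_s'],s['grip_width'])
print(proj(i,[.462,.1395,.13],True))
save(cv2.resize(p[0:150,220:420],None,fx=4,fy=4,interpolation=cv2.INTER_CUBIC),'wrist4c')
E
```

```text
[0.66635841 0.09023654 0.1715764 ] [1.79992498e+02 7.78797454e-03 7.67922461e+01] [-0.13153115  0.41627462 -0.41083737] 6.125 0.013615228084313449
(np.float64(325.0253564285701), np.float64(-62.08428013216832))
```

View pics/wrist4.png

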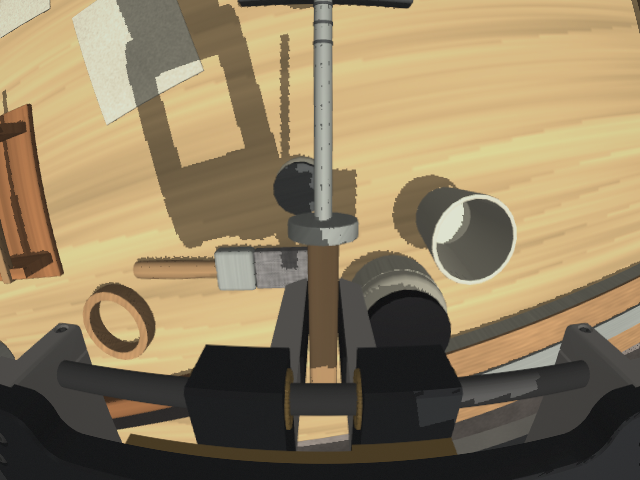

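View pics/wrist4c.png

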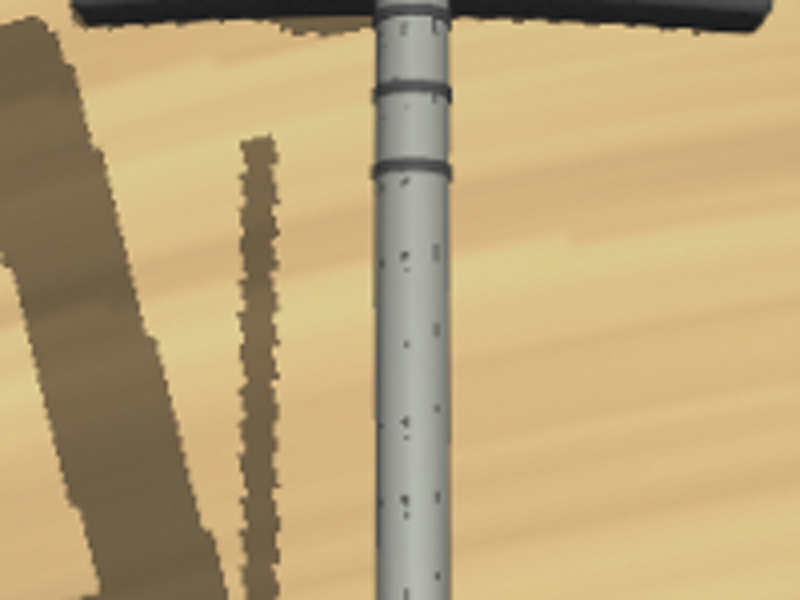

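The move was refused because the rows need a spin value. The picture is unchanged, so I'll repeat it with spin included.

Request:
apply_moves(
  motion=[
    {"delta_pos":[-0.03,0.028,0.035],"spin":0,"fingers":0},
    {"delta_pos":[-0.06,0.055,0.07],"spin":0,"fingers":0},
    {"delta_pos":[-0.06,0.055,0.07],"spin":0,"fingers":0},
    {"delta_pos":[-0.06,0.055,0.07],"spin":0,"fingers":0},
    {"delta_pos":[-0.06,0.055,0.07],"spin":0,"fingers":0},
  ],
)

```text
time_s: 6.75
tcp_pos: [0.6061, 0.1454, 0.2395]
ee_rot: [-179.9, 0.1, 76.8]
ft_force: [0.7, -0.7, -2.0]
grip_width: 0.0137
```

```bash
python3 - <<'E'
from h import *
i,p,d=grab('wrist'); save(p,'wrist5'); s=ctrl.sense(); print(s['tcp_pos'],s['ee_rot'],s['ft_force'],s['time_s'],s['grip_width'])
print(proj(i,[.462,.1395,.13],True))
save(cv2.resize(p[0:150,180:380],None,fx=4,fy=4,interpolation=cv2.INTER_CUBIC),'wrist5c')
E
```

```text
[0.60606689 0.145439   0.23951637] [-1.79839970e+02  6.88025514e-02  7.68079928e+01] [-0.01435648  0.98528388 -1.25302763] 6.8 0.013678702703412059
(np.float64(272.6006347042136), np.float64(62.91631947778845))
```

View pics/wrist5c.png

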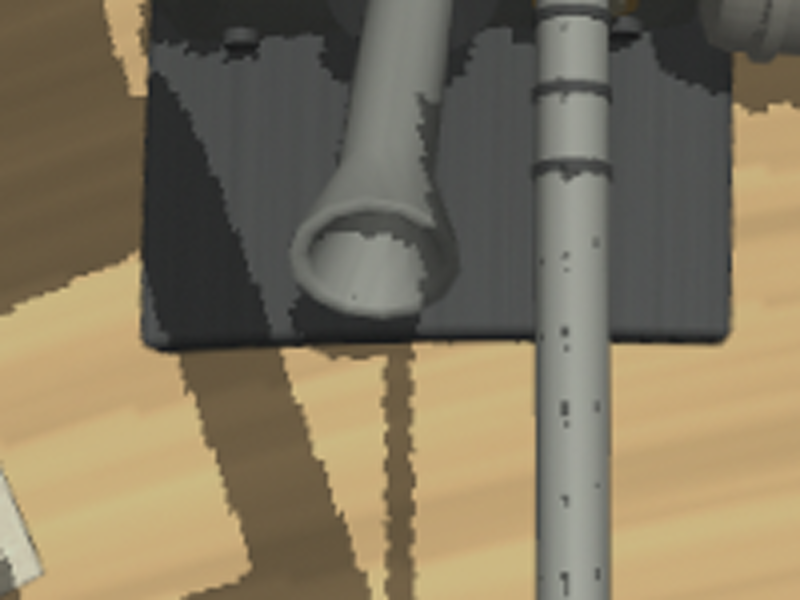

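```bash
python3 - <<'E'
from h import *
i,p,d=load('wrist')
print(onz(i,273.6,64.3,.13,True), [onz(i,180+u/4,v/4,.012,True) for u,v in ((145,348),(730,338))])
a=[onz(i,180+u/4,v/4,.012,True) for u,v in ((145,348),(730,338))]
print(np.degrees(np.arctan2(*(a[1]-a[0])[1::-1])))
# tube axis line in plan: midpoints of tube edges at crop row 60
print(onz(i,180+406/4,30/4,.085,True))
E
```

```text
[0.46330058 0.13999469 0.13      ] [array([0.44443951, 0.06220579, 0.012     ]), array([0.48222692, 0.21772714, 0.012     ])]
76.34333898914028
[0.40177127 0.15502104 0.085     ]
```

The rim is centred at wrist pixel (273.6,64.3), which puts the mouth at (0.463, 0.140, 0.130). The foot edge and the tube both give a yaw of -13.6°. I'll come in level and put the tip just inside the flare.

Request:
apply_moves(
  motion=[
    {"delta_pos":[0.042,-0.05,0],"spin":-0.007,"fingers":0},
    {"delta_pos":[0.042,-0.05,-0.02],"spin":-0.007,"fingers":0},
    {"delta_pos":[0.042,-0.05,-0.07],"spin":-0.007,"fingers":0},
    {"delta_pos":[0.042,-0.05,-0.12],"spin":-0.007,"fingers":0},
    {"delta_pos":[0.042,-0.05,-0.1285],"spin":-0.007,"fingers":0},
    {"delta_pos":[0.042,-0.05,-0.1285],"spin":-0.007,"fingers":0},
    {"delta_pos":[0.035,-0.0485,-0.1285],"spin":-0.007,"fingers":0},
    {"delta_pos":[0.028,-0.0467,-0.1285],"spin":-0.007,"fingers":0},
    {"delta_pos":[0.021,-0.045,-0.1285],"spin":-0.007,"fingers":0},
    {"delta_pos":[0.0155,-0.0437,-0.1285],"spin":-0.007,"fingers":0},
    {"delta_pos":[0.0155,-0.0437,-0.1285],"spin":-0.007,"fingers":0},
  ],
)

```text
time_s: 8.18
tcp_pos: [0.6214, 0.1031, 0.1132]
ee_rot: [180.0, -0.0, 76.5]
ft_force: [-0.5, -0.1, -0.8]
grip_width: 0.014
```

```bash
python3 - <<'E'
from h import *
i,p,d=grab('side'); save(cv2.resize(p[270:370,270:410],None,fx=5.6,fy=5.6,interpolation=cv2.INTER_CUBIC),'side6'); s=ctrl.sense(); print(s['tcp_pos'],s['ee_rot'],s['ft_force'],s['time_s'],s['grip_width'])
E
```

```text
[0.62170836 0.10296245 0.11312291] [ 1.79981887e+02 -3.89169231e-03  7.64997373e+01] [ 0.3389516   0.3897995  -1.53243337] 8.225 0.013722958470326644
```

View pics/side6.png

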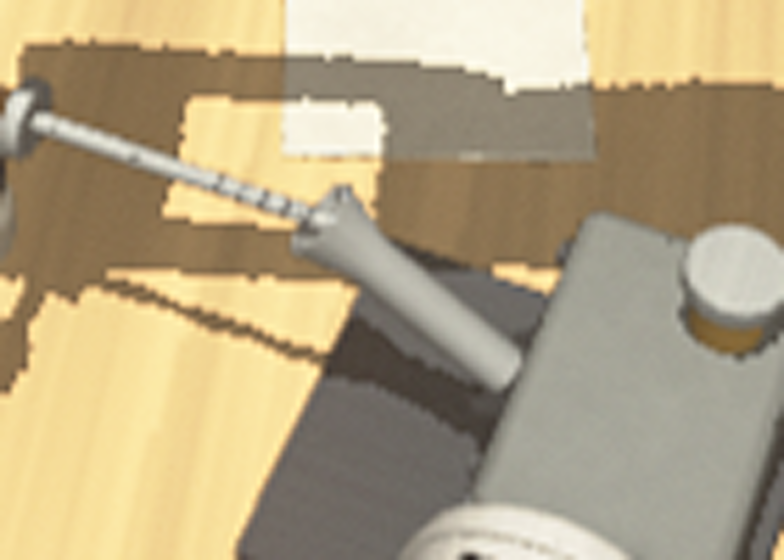

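The side view shows the tip seated inside the flare at crop (305,213) with no contact force. Since the hand can only point down, I'll tilt the rod by lifting the handle in an arc, letting the flare's upper wall hold the tip down. The grip is lighter so the rod can pivot in the pads.

Request:
apply_moves(
  motion=[
    {"delta_pos":[0,0,0.002],"spin":0,"fingers":0},
    {"delta_pos":[0,0,0.007],"spin":0,"fingers":0},
    {"delta_pos":[-0.0006,0.0001,0.0145],"spin":0,"fingers":0},
    {"delta_pos":[-0.0014,0.0003,0.0215],"spin":0,"fingers":0},
    {"delta_pos":[-0.0025,0.0006,0.0285],"spin":0,"fingers":0},
    {"delta_pos":[-0.004,0.001,0.0355],"spin":0,"fingers":0},
    {"delta_pos":[-0.0058,0.0014,0.042],"spin":0,"fingers":0},
    {"delta_pos":[-0.0058,0.0014,0.042],"spin":0,"fingers":0},
  ],
  newtons=12,
)

```text
time_s: 9.22
tcp_pos: [0.6161, 0.1044, 0.1558]
ee_rot: [180.0, -0.0, 76.5]
ft_force: [0.4, 0.2, -0.4]
grip_width: 0.014
```

```bash
python3 - <<'E'
from h import *
i,p,d=grab('side'); save(cv2.resize(p[250:350,230:370],None,fx=5.6,fy=5.6,interpolation=cv2.INTER_CUBIC),'side7'); s=ctrl.sense(); print(s['tcp_pos'],s['ee_rot'],s['ft_force'],s['moment'],s['time_s'],s['grip_width'])
E
```

```text
[0.61579994 0.10439832 0.15519533] [-1.79986787e+02 -8.54711568e-03  7.64928656e+01] [ 0.6728424  -0.54209798  0.03227711] [-0.01867608 -0.3601164   0.01801063] 9.275 0.013879350506069962
```

View pics/side7.png

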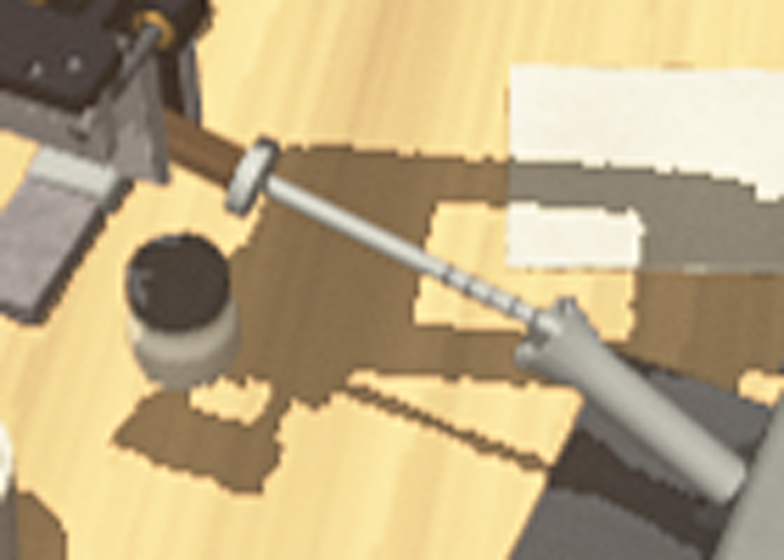

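The pivot works: the side view shows the rod tilted to about 15° with its tip still in the flare, at negligible force. Continuing to about 35°.

Request:
apply_moves(
  motion=[
    {"delta_pos":[-0.0023,0.0005,0.0065],"spin":0,"fingers":0},
    {"delta_pos":[-0.0047,0.0011,0.013],"spin":0,"fingers":0},
    {"delta_pos":[-0.0075,0.0018,0.0195],"spin":0,"fingers":0},
    {"delta_pos":[-0.0104,0.0025,0.0258],"spin":0,"fingers":0},
    {"delta_pos":[-0.0138,0.0033,0.032],"spin":0,"fingers":0},
    {"delta_pos":[-0.0173,0.0042,0.038],"spin":0,"fingers":0},
    {"delta_pos":[-0.021,0.005,0.0438],"spin":0,"fingers":0},
    {"delta_pos":[-0.025,0.006,0.0495],"spin":0,"fingers":0},
    {"delta_pos":[-0.025,0.006,0.0495],"spin":0,"fingers":0},
  ],
  newtons=12,
)

```text
time_s: 10.4
tcp_pos: [0.5908, 0.1105, 0.2051]
ee_rot: [180.0, -0.0, 76.5]
ft_force: [0.4, 0.5, -0.3]
grip_width: 0.0141
```

```bash
python3 - <<'E'
from h import *
i,p,d=grab('side'); save(cv2.resize(p[250:350,230:370],None,fx=5.6,fy=5.6,interpolation=cv2.INTER_CUBIC),'side8'); s=ctrl.sense(); print(s['tcp_pos'],s['ee_rot'],s['ft_force'],s['moment'],s['time_s'],s['grip_width'])
g=s['tcp_pos']+[0,0,.0183]; M=np.array([.463,.140,.13]); u=np.array([.972,-.235,0]);n=np.array([.235,.972,0])
r=g-M; print('s',r@u,'lat',r@n,'z',r[2],'ang',np.degrees(np.arctan2(r[2],r@u)),'along',r@u*.819+r[2]*.574,'perp',-r@u*.574+r[2]*.819)
i,p,d=grab('wrist'); save(p,'wrist8')
E
```

```text
[0.59066311 0.11038646 0.20459985] [-1.79971650e+02 -4.06859298e-03  7.64984939e+01] [ 0.23754198 -0.5460327  -1.50314299] [-0.00318725 -0.20894756  0.05153547] 10.45 0.014315342358169118
s 0.13104772389397082 lat 0.001216468571884271 z 0.0928998513525715 ang 35.33286259473869 along 0.16065260054553815 perp 0.0008635847426168158
```

View pics/side8.png

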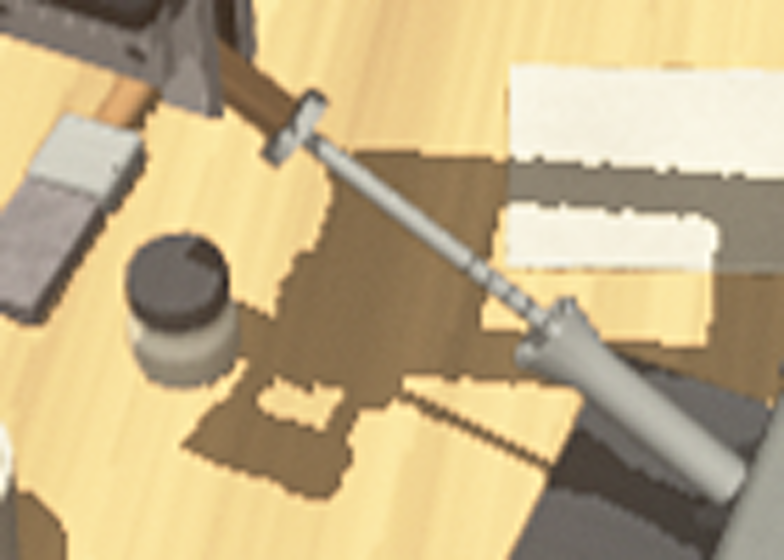

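View pics/wrist8.png

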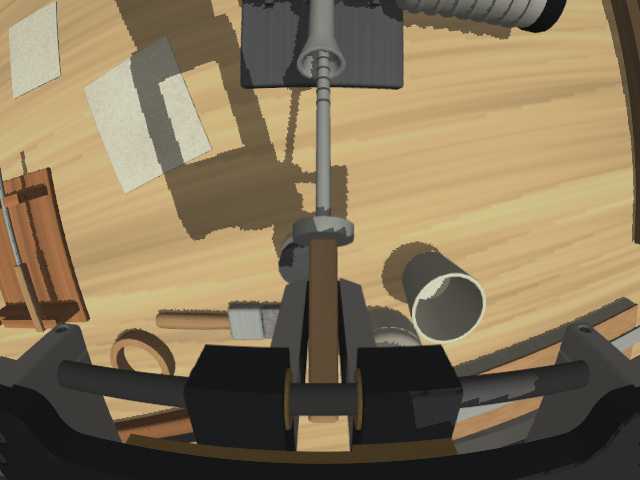

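The wrist view shows the rod (column 322) entering the mouth (321,62), in line with the tube. The tilt is about 35° and the lateral error is about 1 mm. I'll start down the axis.

Request:
apply_moves(
  motion=[
    {"delta_pos":[-0.0062,0.0005,-0.0043],"spin":0,"fingers":0},
    {"delta_pos":[-0.0121,0.0019,-0.0086],"spin":0,"fingers":0},
    {"delta_pos":[-0.0181,0.0033,-0.0129],"spin":0,"fingers":0},
    {"delta_pos":[-0.0241,0.0048,-0.0172],"spin":0,"fingers":0},
    {"delta_pos":[-0.03,0.0062,-0.0215],"spin":0,"fingers":0},
    {"delta_pos":[-0.036,0.0077,-0.0258],"spin":0,"fingers":0},
    {"delta_pos":[-0.036,0.0077,-0.0258],"spin":0,"fingers":0},
  ],
  newtons=12,
)

```text
time_s: 11.38
tcp_pos: [0.5539, 0.1182, 0.178]
ee_rot: [-179.9, 0.0, 76.5]
ft_force: [-0.1, 1.1, -2.4]
grip_width: 0.0138
```

```bash
cat >> h.py <<'E'
def st():
    s=ctrl.sense(); g=s['tcp_pos']+[0,0,.0183]; M=np.array([.463,.140,.13]); u=np.array([.972,-.235,0]);n=np.array([.235,.972,0]); r=g-M
    print('t',s['time_s'],'tcp',s['tcp_pos'].round(4),'F',s['ft_force'].round(2),'mom',s['moment'].round(3),'w',s['grip_width'])
    print('lat %.4f along %.4f perp %.4f'%(r@n,r@u*.819+r[2]*.574,-r@u*.574+r[2]*.819))
E
python3 - <<'E'
from h import *
i,p,d=grab('side'); save(cv2.resize(p[250:350,230:370],None,fx=5.6,fy=5.6,interpolation=cv2.INTER_CUBIC),'side9');st()
E
```

```text
t 11.425 tcp [0.5544 0.1181 0.1783] F [ 0.25  0.33 -1.75] mom [ 0.004 -0.236  0.021] w 0.013614513552818118
lat 0.0002 along 0.1152 perp 0.0006
```

View pics/side9.png

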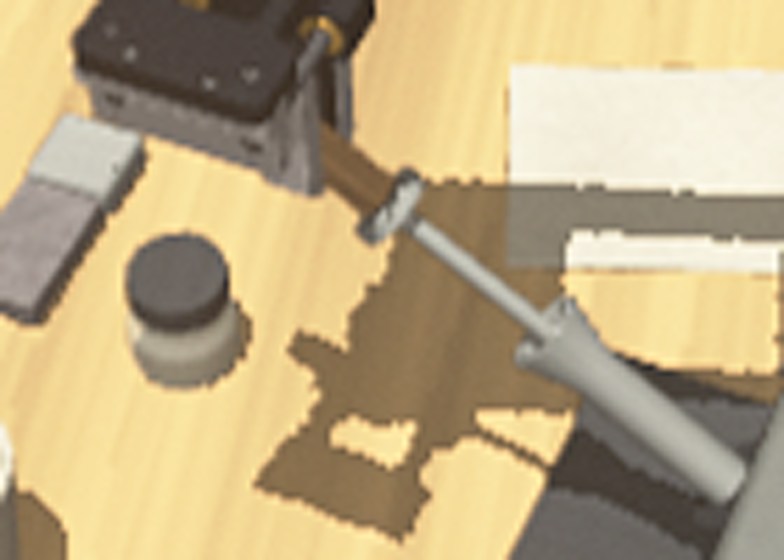

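The rod is sliding in with almost no force. Next 62 mm.

Request:
apply_moves(
  motion=[
    {"delta_pos":[-0.0064,0.0015,-0.0046],"spin":0,"fingers":0},
    {"delta_pos":[-0.0127,0.0031,-0.0092],"spin":0,"fingers":0},
    {"delta_pos":[-0.0191,0.0046,-0.0138],"spin":0,"fingers":0},
    {"delta_pos":[-0.0255,0.0062,-0.0184],"spin":0,"fingers":0},
    {"delta_pos":[-0.0318,0.0077,-0.023],"spin":0,"fingers":0},
    {"delta_pos":[-0.0382,0.0092,-0.0275],"spin":0,"fingers":0},
    {"delta_pos":[-0.0446,0.0108,-0.0321],"spin":0,"fingers":0},
    {"delta_pos":[-0.0494,0.0119,-0.0356],"spin":0,"fingers":0},
    {"delta_pos":[-0.0494,0.0119,-0.0356],"spin":0,"fingers":0},
  ],
  newtons=12,
)

```text
time_s: 12.55
tcp_pos: [0.505, 0.1299, 0.1426]
ee_rot: [-180.0, 0.0, 76.5]
ft_force: [-0.1, -0.7, -1.0]
grip_width: 0.0138
```

```bash
python3 - <<'E'
from h import *
i,p,d=grab('side'); save(cv2.resize(p[250:350,230:370],None,fx=5.6,fy=5.6,interpolation=cv2.INTER_CUBIC),'side10');st()
E
```

```text
t 12.6 tcp [0.5054 0.1299 0.1429] F [ 0.14 -0.32 -0.85] mom [ 0.038 -0.19   0.005] w 0.014084570904043218
lat 0.0001 along 0.0536 perp 0.0005
```

View pics/side10.png

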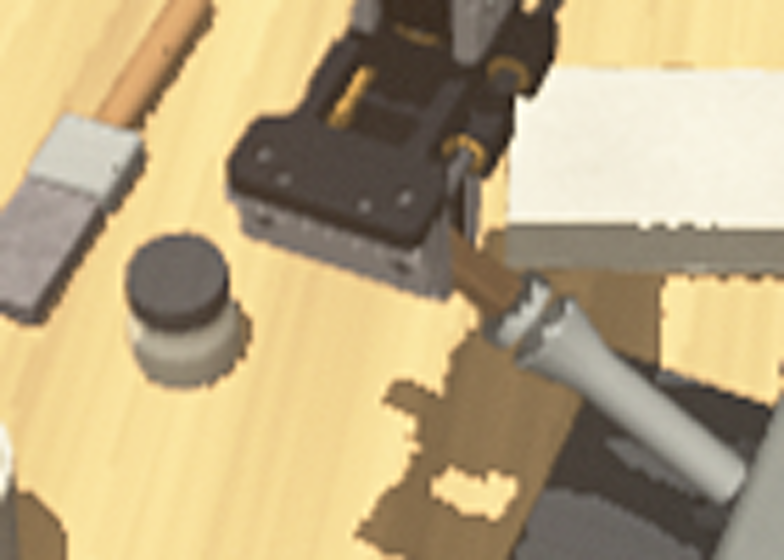

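About 8 mm of gap is left. Closing it slowly.

Request:
apply_moves(
  motion=[
    {"delta_pos":[-0.0016,0.0004,-0.0011],"spin":0,"fingers":0},
    {"delta_pos":[-0.0032,0.0008,-0.0023],"spin":0,"fingers":0},
    {"delta_pos":[-0.0044,0.0011,-0.0032],"spin":0,"fingers":0},
    {"delta_pos":[-0.0056,0.0013,-0.004],"spin":0,"fingers":0},
    {"delta_pos":[-0.0064,0.0015,-0.0046],"spin":0,"fingers":0},
    {"delta_pos":[-0.0072,0.0017,-0.0052],"spin":0,"fingers":0},
    {"delta_pos":[-0.0072,0.0017,-0.0052],"spin":0,"fingers":0},
  ],
  newtons=12,
)

```text
time_s: 13.48
tcp_pos: [0.4983, 0.1316, 0.1378]
ee_rot: [-180.0, 0.0, 76.5]
ft_force: [0.5, -0.8, -1.5]
grip_width: 0.0141
```

```bash
python3 - <<'E'
from h import *
i,p,d=grab('side'); save(cv2.resize(p[270:340,290:390],None,fx=8,fy=8,interpolation=cv2.INTER_CUBIC),'side11');st()
E
```

```text
t 13.525 tcp [0.4984 0.1316 0.1378] F [-1.   -0.09 -0.71] mom [ 0.021 -0.161  0.013] w 0.01422411579990502
lat 0.0001 along 0.0448 perp 0.0005
```

View pics/side11.png

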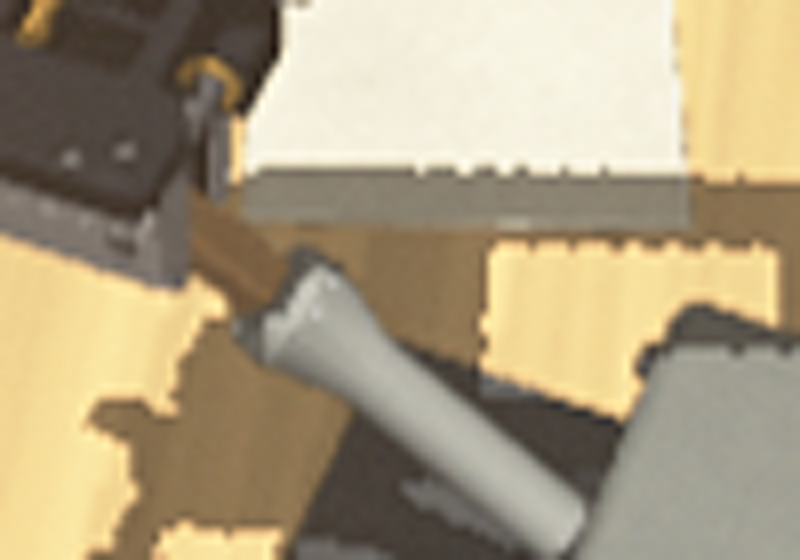

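The collar looks almost on the rim but there is no force yet. I'll push another 2.5 mm slowly to feel for contact.

Request:
apply_moves(
  motion=[
    {"delta_pos":[-0.0006,0.00014,-0.0004],"spin":0,"fingers":0},
    {"delta_pos":[-0.0012,0.0003,-0.0009],"spin":0,"fingers":0},
    {"delta_pos":[-0.0016,0.0004,-0.0011],"spin":0,"fingers":0},
    {"delta_pos":[-0.002,0.0005,-0.0014],"spin":0,"fingers":0},
    {"delta_pos":[-0.002,0.0005,-0.0014],"spin":0,"fingers":0},
  ],
  newtons=12,
)

```text
time_s: 14.15
tcp_pos: [0.4982, 0.1317, 0.1377]
ee_rot: [179.8, -0.0, 76.5]
ft_force: [3.6, -1.8, 6.5]
grip_width: 0.0142
```

```bash
python3 - <<'E'
from h import *
st()
i,p,d=grab('side'); save(cv2.resize(p[270:340,290:390],None,fx=8,fy=8,interpolation=cv2.INTER_CUBIC),'side12')
i,p,d=grab('wrist'); save(cv2.resize(p[100:260,220:420],None,fx=4,fy=3.75,interpolation=cv2.INTER_CUBIC),'wrist12');st()
E
```

```text
t 14.15 tcp [0.4982 0.1317 0.1377] F [ 3.6  -1.76  6.51] mom [-0.485 -0.822  0.067] w 0.014247343289198978
lat 0.0002 along 0.0445 perp 0.0006
t 14.25 tcp [0.4982 0.1317 0.1377] F [ 4.37 -2.21  4.71] mom [-0.456 -0.788  0.083] w 0.013860366137900775
lat 0.0002 along 0.0445 perp 0.0006
```

View pics/side12.png

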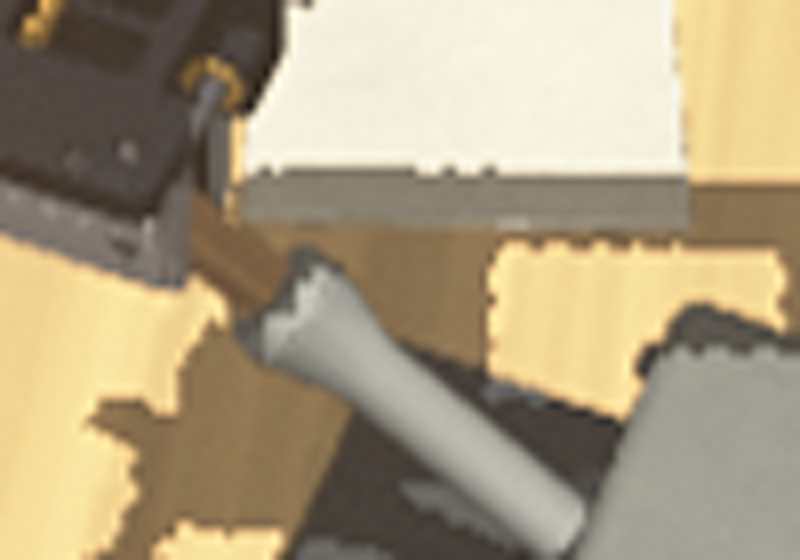

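View pics/wrist12.png

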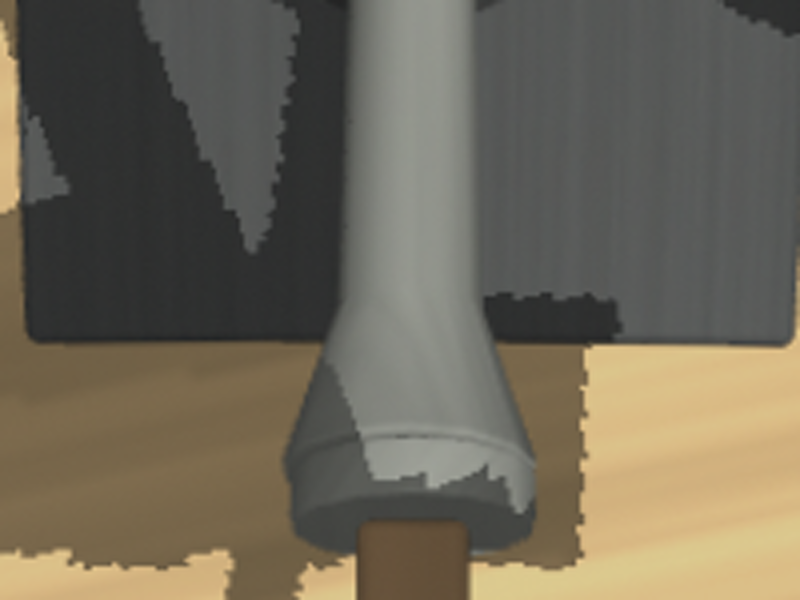

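The collar is now flush on the rim: the hand stopped at 44.5 mm along the axis, the force is about 7 N along it, and the wrist view shows no gap. I'll dwell there with the pose held.

Request:
apply_moves(
  motion=[
    {"delta_pos":[-0.0003,0.0001,-0.0002],"spin":0,"fingers":0},
    {"delta_pos":[-0.0003,0.0001,-0.0002],"spin":0,"fingers":0},
    {"delta_pos":[-0.0003,0.0001,-0.0002],"spin":0,"fingers":0},
    {"delta_pos":[-0.0003,0.0001,-0.0002],"spin":0,"fingers":0},
    {"delta_pos":[-0.0003,0.0001,-0.0002],"spin":0,"fingers":0},
    {"delta_pos":[-0.0003,0.0001,-0.0002],"spin":0,"fingers":0},
  ],
  newtons=12,
)

```text
time_s: 15.0
tcp_pos: [0.4981, 0.1317, 0.1377]
ee_rot: [179.7, -0.0, 76.5]
ft_force: [4.5, -3.0, 6.4]
grip_width: 0.0136
```

```bash
python3 - <<'E'
from h import *
st()
E
```

```text
t 15.0 tcp [0.4981 0.1317 0.1377] F [ 4.54 -2.97  6.4 ] mom [-0.57  -0.915  0.015] w 0.013557704986094684
lat 0.0002 along 0.0445 perp 0.0006
```

Dwell done, over 0.8 s in contact. Now drawing out along the axis until only the tip remains in the flare.

Request:
apply_moves(
  motion=[
    {"delta_pos":[0.004,-0.001,0.0029],"spin":0,"fingers":0},
    {"delta_pos":[0.012,-0.0029,0.0086],"spin":0,"fingers":0},
    {"delta_pos":[0.0199,-0.0048,0.0143],"spin":0,"fingers":0},
    {"delta_pos":[0.0279,-0.0067,0.0201],"spin":0,"fingers":0},
    {"delta_pos":[0.0358,-0.0087,0.0258],"spin":0,"fingers":0},
    {"delta_pos":[0.0438,-0.0106,0.0316],"spin":0,"fingers":0},
    {"delta_pos":[0.0517,-0.0125,0.0373],"spin":0,"fingers":0},
    {"delta_pos":[0.0597,-0.0144,0.043],"spin":0,"fingers":0},
    {"delta_pos":[0.0677,-0.0164,0.0488],"spin":0,"fingers":0},
    {"delta_pos":[0.0756,-0.0183,0.0545],"spin":0,"fingers":0},
    {"delta_pos":[0.0836,-0.0202,0.0603],"spin":0,"fingers":0},
    {"delta_pos":[0.0915,-0.0221,0.066],"spin":0,"fingers":0},
    {"delta_pos":[0.0931,-0.0225,0.0672],"spin":0,"fingers":0},
    {"delta_pos":[0.0931,-0.0225,0.0672],"spin":0,"fingers":0},
  ],
  newtons=16,
)

```text
time_s: 16.75
tcp_pos: [0.5892, 0.1096, 0.2034]
ee_rot: [-180.0, 0.0, 76.5]
ft_force: [0.0, 0.1, -1.1]
grip_width: 0.0138
```

```bash
python3 - <<'E'
from h import *
st()
i,p,d=grab('side'); save(cv2.resize(p[250:350,230:370],None,fx=5.6,fy=5.6,interpolation=cv2.INTER_CUBIC),'side13')
E
```

```text
t 16.75 tcp [0.5892 0.1096 0.2034] F [ 0.01  0.07 -1.08] mom [ 0.048 -0.184 -0.041] w 0.013770835223253706
lat 0.0001 along 0.1589 perp 0.0006
```

View pics/side13.png

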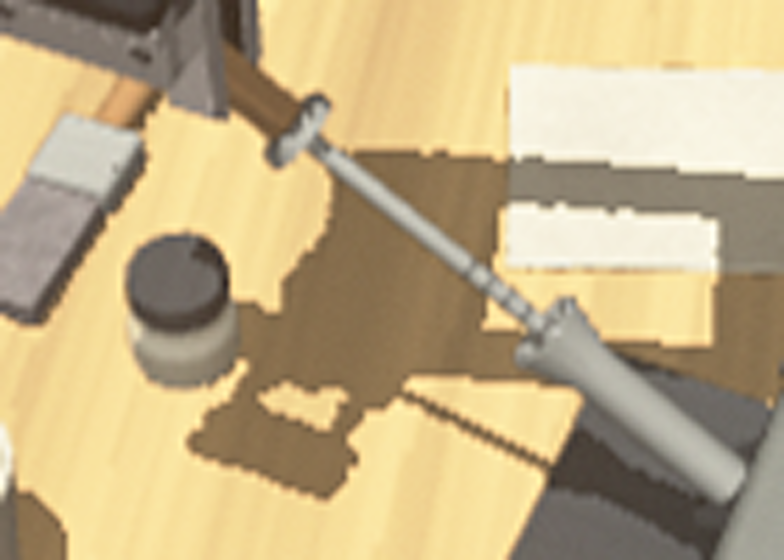

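The tip is just inside the flare. Next I'll level the rod by lowering the handle in an arc about the lower rim.

Request:
apply_moves(
  motion=[
    {"delta_pos":[0.0054,-0.0013,-0.0078],"spin":0,"fingers":0},
    {"delta_pos":[0.0092,-0.0022,-0.0135],"spin":0,"fingers":0},
    {"delta_pos":[0.013,-0.0031,-0.0193],"spin":0,"fingers":0},
    {"delta_pos":[0.0163,-0.0039,-0.0254],"spin":0,"fingers":0},
    {"delta_pos":[0.0195,-0.0047,-0.0315],"spin":0,"fingers":0},
    {"delta_pos":[0.0223,-0.0054,-0.0378],"spin":0,"fingers":0},
    {"delta_pos":[0.025,-0.006,-0.0441],"spin":0,"fingers":0},
    {"delta_pos":[0.0273,-0.0066,-0.0507],"spin":0,"fingers":0},
    {"delta_pos":[0.0295,-0.0071,-0.0572],"spin":0,"fingers":0},
    {"delta_pos":[0.0312,-0.0075,-0.0635],"spin":0,"fingers":0},
    {"delta_pos":[0.0325,-0.0078,-0.07],"spin":0,"fingers":0},
    {"delta_pos":[0.0336,-0.0081,-0.0762],"spin":0,"fingers":0},
    {"delta_pos":[0.0344,-0.0083,-0.082],"spin":0,"fingers":0},
    {"delta_pos":[0.035,-0.0085,-0.0872],"spin":0,"fingers":0},
    {"delta_pos":[0.0354,-0.0086,-0.093],"spin":0,"fingers":0},
    {"delta_pos":[0.0357,-0.0086,-0.0983],"spin":0,"fingers":0},
    {"delta_pos":[0.0357,-0.0086,-0.0983],"spin":0,"fingers":0},
  ],
  newtons=12,
)

```text
time_s: 18.92
tcp_pos: [0.6245, 0.101, 0.1044]
ee_rot: [-179.9, 0.0, 76.5]
ft_force: [-0.5, 2.0, 0.8]
grip_width: 0.0139
```

```bash
python3 - <<'E'
from h import *
st()
i,p,d=grab('side'); save(cv2.resize(p[250:350,230:370],None,fx=5.6,fy=5.6,interpolation=cv2.INTER_CUBIC),'side14')
E
```

```text
t 18.925 tcp [0.6245 0.101  0.1044] F [-0.52  1.99  0.78] mom [ 0.066 -0.022 -0.015] w 0.013864011806173571
lat 0.0001 along 0.1319 perp -0.1013
```

View pics/side14.png

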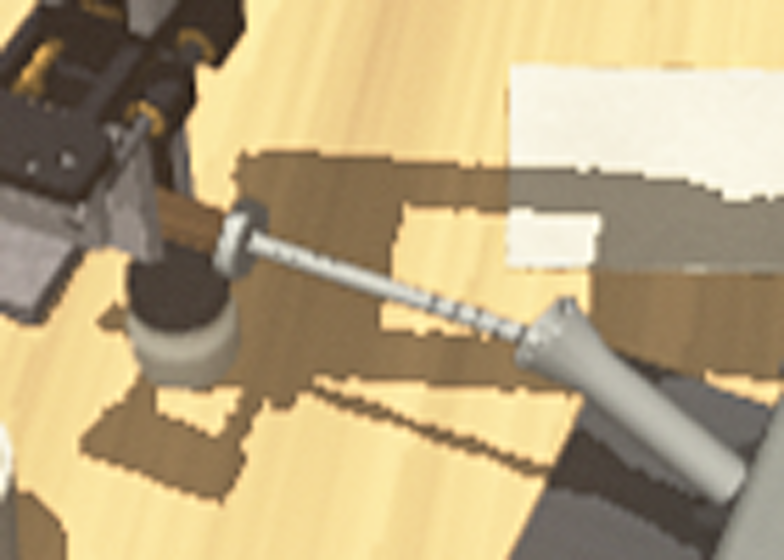

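The rod looks level, matching the earlier level picture. I'll grip firmly, draw straight out and measure the tilt.

Request:
apply_moves(
  motion=[
    {"delta_pos":[0,0,0.0015],"spin":0,"fingers":0},
    {"delta_pos":[0,0,0.0015],"spin":0,"fingers":0},
    {"delta_pos":[0.008,-0.0019,0.0015],"spin":0,"fingers":0},
    {"delta_pos":[0.02,-0.0047,0.0015],"spin":0,"fingers":0},
    {"delta_pos":[0.04,-0.0094,0.0015],"spin":0,"fingers":0},
    {"delta_pos":[0.06,-0.014,0.0015],"spin":0,"fingers":0},
    {"delta_pos":[0.06,-0.014,0.0115],"spin":0,"fingers":0},
    {"delta_pos":[0.06,-0.014,0.0115],"spin":0,"fingers":0},
  ],
  newtons=45,
)

```text
time_s: 19.98
tcp_pos: [0.6858, 0.087, 0.118]
ee_rot: [179.9, -0.0, 76.5]
ft_force: [-0.3, -1.5, -0.5]
grip_width: 0.0136
```

```bash
python3 - <<'E'
from h import *
st()
i,p,d=grab('side'); save(cv2.resize(p[240:340,220:360],None,fx=5.6,fy=5.6,interpolation=cv2.INTER_CUBIC),'side15')
i,p,d=grab('wrist'); save(p,'wrist15')
for v in list(range(4,215,15)):
    o,r=ray(i,322.5,v,True); 
    R=np.array(i['R']); c=R@r; X=o+r*d[v,322]/c[2]; print(v,X.round(4), p[v,322])
E
```

```text
t 19.975 tcp [0.6858 0.087  0.118 ] F [-0.32 -1.46 -0.48] mom [ 0.029 -0.13  -0.022] w 0.013618641228054017
lat 0.0009 along 0.1911 perp -0.1263
4 [0.5493 0.1198 0.139 ] [89 91 90]
19 [0.5558 0.1183 0.1378] [158 161 153]
34 [0.5627 0.1166 0.1385] [184 187 177]
49 [0.5693 0.115  0.1387] [185 188 177]
64 [0.5757 0.1135 0.1382] [185 189 179]
79 [0.5822 0.112  0.1391] [165 169 159]
94 [0.5883 0.1105 0.1374] [179 182 172]
109 [0.5946 0.109  0.1383] [187 190 180]
124 [0.6008 0.1075 0.1373] [187 191 180]
139 [0.607  0.106  0.1381] [170 174 164]
154 [0.6132 0.1045 0.137 ] [188 192 181]
169 [0.6196 0.103  0.1366] [189 193 182]
184 [0.6258 0.1015 0.1374] [190 193 183]
199 [0.6321 0.1    0.1381] [182 186 176]
214 [0.6387 0.0984 0.1374] [191 195 184]
```

View pics/side15.png

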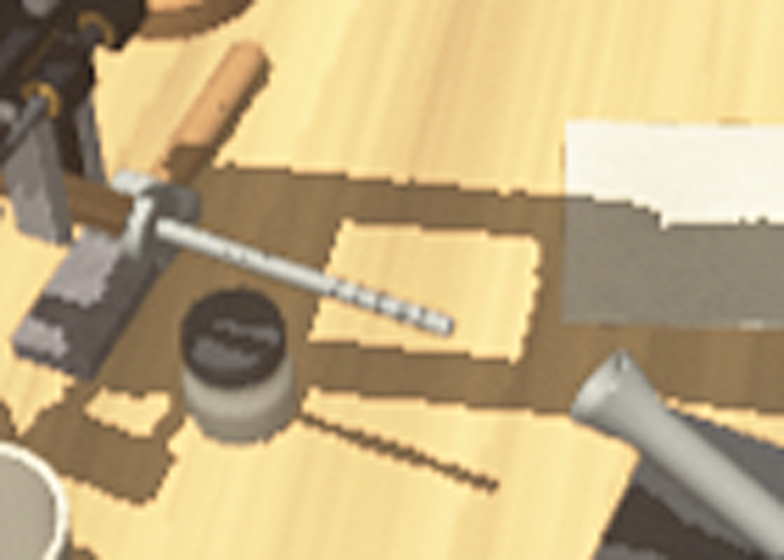

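View pics/wrist15.png

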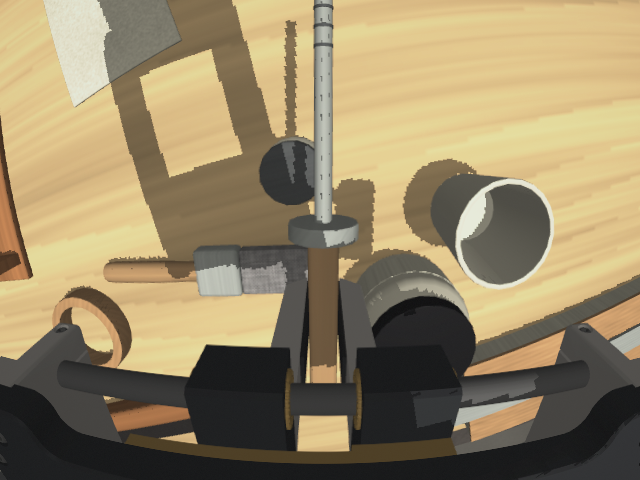

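The rod is out and held. Depth along the shank shows it within about 1° of level, with the tip at z ≈ 0.135 m. Now to the card: sideways first, then down.

Request:
apply_moves(
  motion=[
    {"delta_pos":[-0.014,-0.03,0],"spin":0,"fingers":0},
    {"delta_pos":[-0.034,-0.075,0],"spin":0,"fingers":0},
    {"delta_pos":[-0.055,-0.12,0],"spin":0,"fingers":0},
    {"delta_pos":[-0.073,-0.16,0],"spin":0,"fingers":0},
    {"delta_pos":[-0.082,-0.178,-0.008],"spin":0,"fingers":0},
    {"delta_pos":[-0.084,-0.183,-0.02],"spin":0,"fingers":0},
    {"delta_pos":[-0.084,-0.183,-0.03],"spin":0,"fingers":0},
    {"delta_pos":[-0.084,-0.183,-0.035],"spin":0,"fingers":0},
    {"delta_pos":[-0.084,-0.183,-0.035],"spin":0,"fingers":0},
    {"delta_pos":[-0.084,-0.183,-0.035],"spin":0,"fingers":0},
    {"delta_pos":[-0.084,-0.183,-0.035],"spin":0,"fingers":0},
  ],
  newtons=45,
)

```text
time_s: 21.45
tcp_pos: [0.6015, -0.0958, 0.0821]
ee_rot: [179.9, 0.0, 76.5]
ft_force: [-0.3, 0.2, -0.5]
grip_width: 0.0138
```

```bash
python3 - <<'E'
from h import *
st()
i1,p1,d1=grab('side'); save(cv2.resize(p1[180:310,260:420],None,fx=4.6,fy=4.6,interpolation=cv2.INTER_CUBIC),'side16')
i2,p2,d2=grab('top'); save(cv2.resize(p2[160:340,230:400],None,fx=3.3,fy=3.3,interpolation=cv2.INTER_CUBIC),'top16')
i,p,d=grab('wrist'); save(p,'wrist16')
R=np.array(i['R']);P=[]
for v in range(4,215,3):
    o,r=ray(i,322.5,v,True); P.append(o+r*d[v,322]/(R@r)[2])
P=np.array(P); s=np.linalg.norm(P[:,:2]-P[-1,:2],axis=1); print('slope deg',np.degrees(np.arctan(np.polyfit(s,P[:,2],1)[0])),'z',P[:,2].mean())
T=[.4366,-.0561,.1]; print('top exp',proj(i2,T),'side exp',proj(i1,T))
E
```

```text
t 21.45 tcp [ 0.6015 -0.0958  0.0821] F [-0.34  0.18 -0.47] mom [ 0.02  -0.211  0.015] w 0.013811408840875639
lat -0.1966 along 0.1386 perp -0.1333
slope deg 0.5605973309452272 z 0.10276824587453223
top exp (np.float64(304.0577473187761), np.float64(280.5940435332632)) side exp (np.float64(348.80099901374945), np.float64(253.02910167241353))
```

View pics/side16.png

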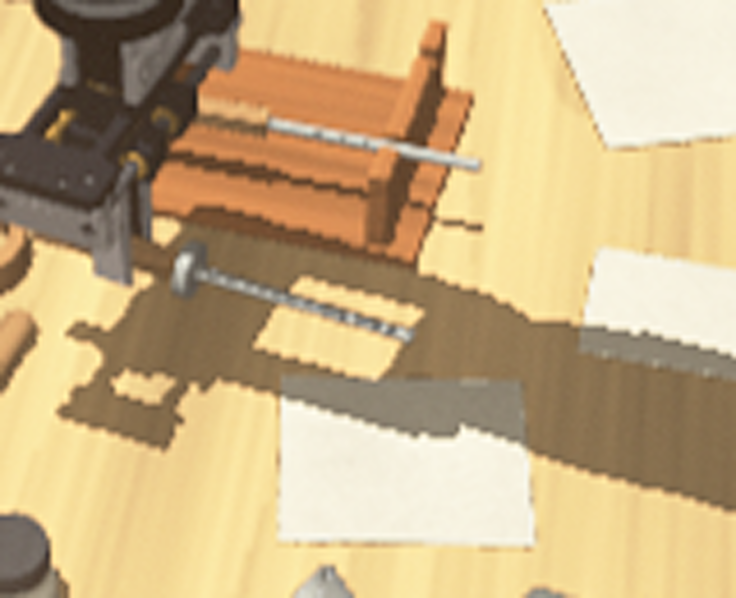

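View pics/top16.png

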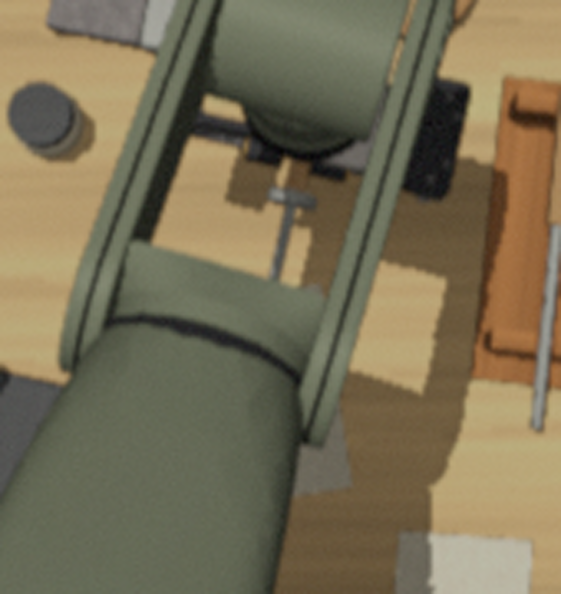

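View pics/wrist16.png

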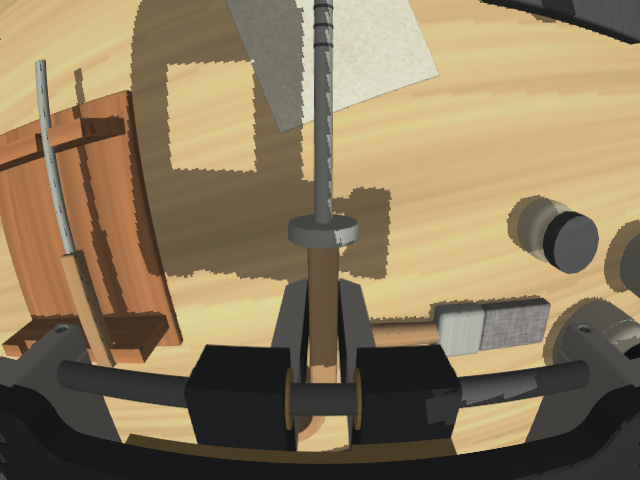

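The side view puts the tip at pixel (349.1,253.3) against an expected (348.8,253.0) for the card centre at z = 0.10 m. The shank slopes 0.6° and the plain rod is still in its rest. Handing in.

```bash
python3 - <<'E'
from h import *
s=ctrl.sense(); print(abs(s['joint_velocities']).max()); print(job.job_done())
E
```

```text
0.09912918186308448
the job is handed in; nothing more can be done
None
```

I took the collared gauge rod from the rack and pushed it into the guide tube until the collar sat on the rim. It dwelt there about 0.8 s, then I drew it right out and held it level over the 140 x 120 mm card. The job was handed in at about 21.5 s of the 61 s allowed.

- **How it tilted:** the hand can only point straight down, so I pivoted the rod in a lighter grip. I used the tube's flare to tilt it to 35° for insertion and to bring it level again before the final withdrawal.
- **Seating:** the push was about 8 N along the tube axis. The hand stopped where the geometry predicted, within 0.5 mm, and neither view showed a gap between collar and rim.
- **Final pose:** in the side view the tip was within half a pixel of the point over the card centre at 10 cm. The shank sloped about 0.6° and the arm was at rest, holding with 45 N.
- **Checks that failed or were missing:** one move was refused for a missing spin value and I repeated it. The top camera couldn't confirm the final tip position because the arm blocked it. The plain rod is visibly still in the rack; I didn't measure the other things again, but the hand met no force except at the tube.

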